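# Index the vial carousel and start the reading

## Task

Take the carousel of the vial reader by its bar handle and turn it clockwise, feeling for the point where the spring pawl drops into the hidden notch, and leave it resting in that notch. Only then press the big round start key on its control box all the way down, and let everything go.

Things in the scene. Friction and masses are not known exactly. Their poses are not given: they have to be found in the camera images.
- carousel_grip (a point): Grip point of the carousel: a 114 mm black disc with a ring of white vial caps on a flat white reader. On its axis, 114 mm above the table, 15 mm below the top of its aluminium bar handle (56 long, 14 wide; 25 mm of it below this point, then a round hub). x along the bar, y across, z up. Turns with it: clockwise from above; drag 0.06 N m; notch 0.5 to 1.4 rad on, a stop 0.8 past it.
- pawl (a joint): Angle (rad) of the dark steel lever on the reader; its tail points at one of two marks. 0.02: its roller rides the hidden cam's rim; 0.23: down in the notch (tail tip 13 mm over). Sprung. From 14 degrees before the notch's middle it pulls the carousel on (0.3 N m, so felt torque dips), past it, pushes back; 14 past, it is out. Let go within 10 degrees, the carousel settles in the notch.
- start_top (a point): Centre of the top of the start key: plain white, round, 38 mm across, in a 54 mm grey collar on a small grey control box (120 x 85 x 34 mm). The key top is 56 mm above the table, 10 mm above the collar. Two small square dummy keys lie 62 mm off on the same box. The like box on the other side of the reader has a black dial and no start key. z up; pressed straight down.
- start (a joint): How far the start key is pressed (m): 0 up, 0.006 fully down. A spring returns it; fully down takes 5 N.

How it is judged:
By the outcome, as a careful person would: the job done as asked, in the order asked, and still so for the second after the job is handed in, with the robot touching nothing.
It also fails if it takes over 48 s, if anything falls off the work surface, if the arm or the gripper's body presses on something with over 40 N, if the wrist force passes 120 N, or if a joint passes its speed limit or range.

## Robot

A 6-joint arm with a two-finger parallel gripper is mounted at the origin on the work surface. World frame = base frame: x ahead of the robot, y to its left, z up, the work surface at z = 0. Lengths are in mm, angles in rad, forces in N, time in s.
With the tool pointing down it reaches from about 350 to 875 mm from the base axis. Payload 4.2 kg.
Tool frame: the origin (TCP) lies midway between the tips of the shut fingers; the grasp point (between the pads) lies 19 mm behind it; z points along the fingers, y is the direction in which the jaws open and shut (so a half turn about z gives the same grasp; the last joint's range is limited). The gripper opens to 85 mm and grips with 20 to 120 N. Pads are 22 mm wide; open, the fingers measure 114 mm over their backs; the gripper's body (76 mm by 85 mm) begins 54 mm behind the grasp point. The pads swing forward as they close: fully open they stand 13 mm farther back than shut.
Start: joints at [-0.919, 0.385, 0.008, 0, -1.194, -0.259], TCP at [239.249, -577.373, 231.312] pointing down, gripper open.
Joint ranges: [-3.14, 3.14], [-1.21, 2.06], [-1.07, 1.41], [-3.16, 2.05], [-2.99, -0.16], [-3.1, 3.1]. Speed limits (rad/s): [2.79, 2.79, 3.14, 3.14, 3.14, 3.14].

## Interface

Orientations are given as a unit quaternion [x, y, z, w].
In Python, from bench import arm, eyes, nets gives the robot as it stands.
- The arm moves only by the tool jog_arm, never from a script. Its argument "rows" is a list of rows, each a list of 3 entries, a list of its own where there are three numbers: the shift along the tool's x, y, z in cm, then the turn, a rotation vector about the tool's x, y, z in degrees, then the finger opening in cm, from 0 to 8.54. In form: [[[x, y, z], [ax, ay, az], jaw], ...]. A call has 1 to 10 rows; each row shifts and turns the commanded pose from where the row before left it, along the tool's axes as they then stand; what a row does not reach is not made up. A row lasts 1/8 s, in which the tool goes at most 62.5 mm and 10.7 degrees, less where a joint would pass 70% of its speed; a pose out of reach is approached as far as the arm can. A call with a gripper value outside its range is refused whole. The fingers move at their own pace and stop on an object; the grip force is fixed at half the most. Time passes only in rows, so rows that do not move let the fingers close. It gives the time, the measured TCP pose, the force and the opening at its end, in the units of the state.
- arm.read_state(): the state, without advancing time (a new reading comes with each control period).
- eyes.get_image(name): name is "scene" or "top" or "wrist"; returns the picture (420x560x3 uint8, red, green, blue); there is no depth.
- eyes.camera_model(name): a dict with "K" (3x3 intrinsics, pixels), "k1" (the pictures are not rectified: a ray, as slopes to the right and down, at radius r is drawn at 1 + k1 r^2 times it, then the intrinsics apply), "rvec" (rotation vector, rad) and "tvec" (3), from world to camera coordinates, as OpenCV has them. Camera axes: x right, y down, z forward; pixel columns grow to the right and rows downward; lengths in mm; the calibration is good to about 2 mm. A picture is of the moment at which its call begins: read the wrist's pose just before it. camera_model takes no time and is no camera call; for the wrist camera it gives the pose at the moment of the call.
- arm.job_done(): hands the job in, once; it reports no verdict.
Trained networks look in the newest picture that a camera, given by its name, has taken for a name from the list of things; names that differ only in an ending like _2 or _b are one class to them, and where a whole thing is asked for, a point or a joint stands for the part that bears it (a point fixed in the world has none). Each returns a list of dicts, best first, with "conf" (0 to 1); they miss things now and then, are a little off and sometimes report something else, mostly with a low value. They report only what shows in the picture. A call takes as long as a camera call.
- nets.boxes_of(camera, name): "position" ([column, row] as shares, 0 to 1, of the picture: columns of its width, rows of its height, amid what is visible of it).
The state is a dict: "clock": time; "joints": joint angles; "joint_vel": joint speeds; "joint_efforts": joint torques, N m; "position": TCP position; "ee_rot": TCP orientation; "contact_force": force on the tool from outside, world axes, zero at the start; "wrist_torque": the same for the moment, N m; "gripper_width": finger opening in mm.
Only numpy, scipy, OpenCV 4.12 (cv2) and the standard library are available. Lean on these libraries where they do the work, as an engineer would, in place of code of your own. Each camera call takes 0.05 s, during which the arm holds its last target.

## Working session

There is one attempt and no reset: what is moved stays moved. The work goes in short steps, Python scripts to look and compute and a tool call to move; the robot and the scene stay as the last step left them, time stands still between calls to the robot, and variables do not carry over. Pictures are saved under pics/ and viewed, and the job is handed in when it is done.

Besides the shell and the picture viewer there is one more tool, called after "Request:" as name([rows], argument=value, ...), one row to a line, values as JSON. jog_arm: Moves the arm, as the interface text tells. Its arguments: {"type":"object","properties":{"rows":{"type":"array","items":{"type":"array"}}},"required":["rows"]}

```bash
mkdir -p pics; ls
python3 - <<'E'
from bench import arm, eyes, nets
import cv2
print(arm.read_state())
for n in ["scene","top"]:
    im=eyes.get_image(n); cv2.imwrite(f"pics/{n}0.png",im[:,:,::-1])
    for t in ["carousel_grip","pawl","start_top","start"]:
        print(n,t,nets.boxes_of(n,t)[:3])
    print(eyes.camera_model(n))
E
```

```text
pics
{'clock': 0.0, 'joints': array([-9.19428283e-01,  3.85580208e-01,  6.60044541e-03, -4.73282261e-04,
       -1.19398941e+00, -2.58549979e-01]), 'joint_vel': array([ 0.0004184 , -0.00018165,  0.00104874,  0.00183364,  0.00013623,
        0.0006663 ]), 'joint_efforts': array([-5.99032546e-06, -3.92287624e+01,  1.88404244e+01,  4.18621302e+00,
       -4.56668698e-03, -3.53432441e-06]), 'position': array([ 239.00175314, -576.8609787 ,  230.20118656]), 'ee_rot': array([-1.95062916e-01,  9.80790105e-01,  1.07255989e-03, -2.79830071e-04]), 'contact_force': array([-0.84866944, -0.08395369,  0.28097273]), 'wrist_torque': array([ 0.01196832, -0.01952814,  0.01476881]), 'gripper_width': 85.31113373176197}
scene carousel_grip [{'position': [0.51, 0.5619], 'conf': 0.79}, {'position': [0.2675, 0.6474], 'conf': 0.15}]
scene pawl [{'position': [0.5023, 0.639], 'conf': 0.46}]
scene start_top [{'position': [0.272, 0.6507], 'conf': 0.54}]
scene start [{'position': [0.2657, 0.64], 'conf': 0.75}]
{'K': array([[491.20447707,   0.        , 288.32629914],
       [  0.        , 491.20447707, 211.22554299],
       [  0.        ,   0.        ,   1.        ]]), 'k1': -0.12962435024477864, 'rvec': array([ 2.15070509,  1.15715423, -0.45919776]), 'tvec': array([-308.15558461, -255.57323081, 1498.24506301])}
top carousel_grip [{'position': [0.5127, 0.4883], 'conf': 0.71}]
top pawl [{'position': [0.55, 0.4467], 'conf': 0.49}]
top start_top [{'position': [0.7361, 0.576], 'conf': 0.73}]
top start [{'position': [0.7402, 0.575], 'conf': 0.7}]
{'K': array([[518.31206584,   0.        , 280.10399784],
       [  0.        , 518.31206584, 212.43744311],
       [  0.        ,   0.        ,   1.        ]]), 'k1': 0.0021785083639738563, 'rvec': array([ 2.03923528, -2.18781862,  0.23165381]), 'tvec': array([  33.55315293,  569.29350402, 1154.78978139])}
```

View pics/scene0.png

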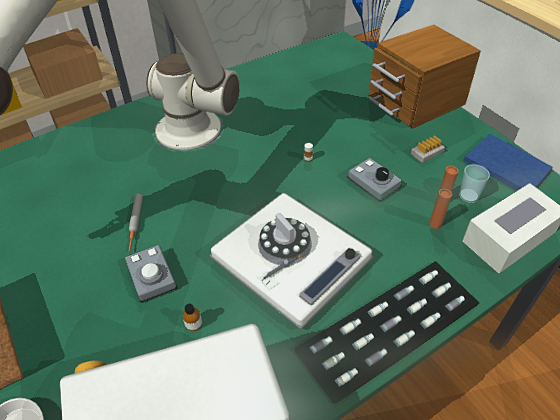

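View pics/top0.png

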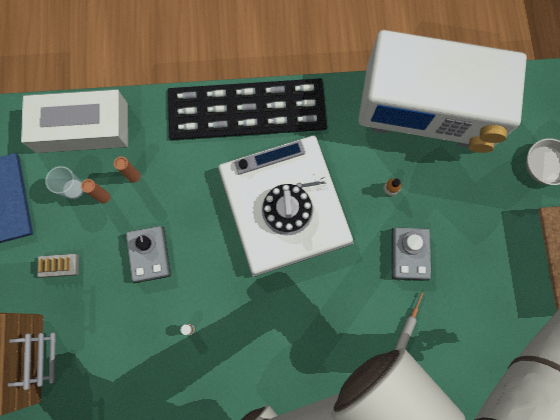

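```bash
cat > h.py <<'E'
import numpy as np, cv2
from bench import arm, eyes, nets
def ray(cam,u,v,z,m=None):
    m=m or eyes.camera_model(cam); K=m["K"]
    d=np.array([(u-K[0,2])/K[0,0],(v-K[1,2])/K[1,1]]); s=d.copy()
    for _ in range(30): s=d/(1+m["k1"]*(s@s))
    R=cv2.Rodrigues(np.array(m["rvec"]))[0]; t=np.array(m["tvec"])
    c=-R.T@t; w=R.T@np.array([s[0],s[1],1])
    return c+w*(z-c[2])/w[2]
def proj(cam,P,m=None):
    m=m or eyes.camera_model(cam); K=m["K"]
    R=cv2.Rodrigues(np.array(m["rvec"]))[0]; p=R@np.array(P,float)+np.array(m["tvec"])
    s=p[:2]/p[2]; s=s*(1+m["k1"]*(s@s))
    return s[0]*K[0,0]+K[0,2], s[1]*K[1,1]+K[1,2]
E
python3 - <<'E'
from h import *
print("car top",ray("top",.5127*560,.4883*420,120),"scene",ray("scene",.51*560,.5619*420,100))
print("start top",ray("top",.7402*560,.575*420,56),ray("top",.7361*560,.576*420,56),"scene",ray("scene",.2657*560,.64*420,56),ray("scene",.272*560,.6507*420,56))
im=cv2.imread("pics/top0.png")
cv2.imwrite("pics/top0z.png",cv2.resize(im[130:310,180:480],None,fx=2.6,fy=2.6,interpolation=2))
E
```

```text
car top [573.12439919 -22.30059359 120.        ] scene [598.66321857 -32.2837337  100.        ]
start top [ 480.30176382 -313.2965482    56.        ] [ 479.69588853 -307.85186159   56.        ] scene [ 481.11625036 -314.72335007   56.        ] [ 496.73828025 -312.88854542   56.        ]
```

The scene picture shows the reader at about (290,255) with the carousel at (285,238), and the start box at left (150,272). In the top picture the carousel is at (288,208) and the start key at (413,242). The dial box, at (143,243), is the decoy.

View pics/top0z.png

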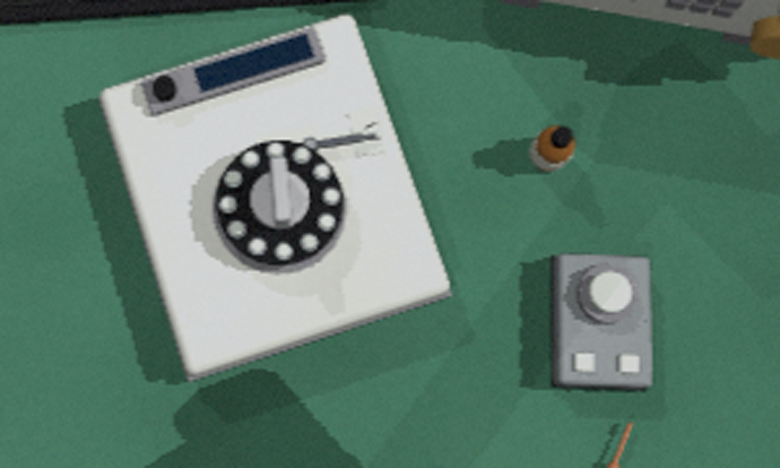

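Run:
```python
from h import *
im=cv2.imread("pics/scene0.png")
cv2.imwrite("pics/scene0z.png",cv2.resize(im[190:300,220:360],None,fx=5,fy=5,interpolation=2))
print(ray("top",288,208,77), ray("top",414,242,56), ray("scene",151,271,56))
print(proj("top",[573,-22,129]))
from scipy.spatial.transform import Rotation as R
print(R.from_quat(arm.read_state()["ee_rot"]).as_matrix().round(3))
```

```text
[575.80442711 -25.1875583   77.        ] [ 479.21876803 -311.96389523   56.        ] [ 489.37701657 -312.91836988   56.        ]
(np.float64(287.0401215313739), np.float64(204.24762707029416))
[[-0.924 -0.383 -0.   ]
 [-0.383  0.924  0.   ]
 [-0.     0.    -1.   ]]
```

The zoom shows the bar roughly along world x, running from (278,158) to (284,220) in zoom pixels. The pawl tail, near (375,137), lies at the upper of its two marks. I'll move above the carousel for a wrist view, with the yaw turned round so there is room to rotate clockwise.

Request:
jog_arm([
  [[-5.2, 3.8, -1], [0, 0, 0], 8.5],
  [[-5.2, 3.8, -1], [0, 0, 0], 8.5],
  [[-5.2, 3.8, -1], [0, 0, 0], 8.5],
  [[-5.2, 3.8, -1], [0, 0, 0], 8.5],
  [[-5.2, 3.8, -1], [0, 0, 0], 8.5],
  [[-5.2, 3.8, -1], [0, 0, 0], 8.5],
  [[-5.2, 3.8, -1], [0, 0, 0], 8.5],
  [[-5.2, 3.8, 0], [0, 0, 0], 8.5],
  [[-5.2, 3.8, 0], [0, 0, 0], 8.5],
  [[-5.2, 3.8, 0], [0, 0, 0], 8.5],
])

```text
clock: 1.75
position: [562.4, -46.0, 298.9]
ee_rot: [-0.195, 0.981, -0.0, 0.0]
contact_force: [1.0, -0.4, 0.8]
gripper_width: 85.0
```

Request:
jog_arm([
  [[0, 0, 0], [0, 0, -10.5], 6],
  [[0, 0, 0], [0, 0, -10.5], 6],
  [[0, 0, 0], [0, 0, -10.5], 6],
  [[0, 0, 0], [0, 0, -10.5], 6],
  [[0, 0, 0], [0, 0, -10.5], 6],
  [[0, 0, 0], [0, 0, -10.5], 6],
  [[0, 0, 0], [0, 0, -10.5], 6],
  [[0, 0, 0], [0, 0, -10.5], 6],
  [[0, 0, 0], [0, 0, -10.5], 6],
  [[0, 0, 0], [0, 0, -10.5], 6],
])

```text
clock: 3.0
position: [561.5, -48.0, 298.5]
ee_rot: [0.898, -0.44, 0.0, -0.0]
contact_force: [-0.5, -0.0, -0.3]
gripper_width: 60.1
```

Request:
jog_arm([
  [[0, 0, 0], [0, 0, -10.5], 6],
  [[0, 0, 0], [0, 0, -10.5], 6],
  [[0, 0, 0], [0, 0, -10.5], 6],
  [[0, 0, 0], [0, 0, -10.5], 6],
  [[0, 0, 0], [0, 0, -10.5], 6],
  [[0, 0, 0], [0, 0, 0], 6],
])

```text
clock: 3.75
position: [561.5, -48.0, 298.5]
ee_rot: [1.0, -0.001, 0.0, -0.0]
contact_force: [-0.4, 0.1, -0.1]
gripper_width: 59.8
```

Run:
```python
from h import *
s=arm.read_state(); print(s)
m=eyes.camera_model("wrist"); R=cv2.Rodrigues(m["rvec"])[0]; print(-R.T@m["tvec"],R.round(2),m["k1"],m["K"])
im=eyes.get_image("wrist"); cv2.imwrite("pics/w1.png",im[:,:,::-1])
for t in ["carousel_grip","pawl"]: print(nets.boxes_of("wrist",t)[:2])
im=eyes.get_image("top"); cv2.imwrite("pics/top1.png",im[:,:,::-1])
```

```text
{'clock': 3.75, 'joints': array([ 2.02239200e-01,  2.39619489e-01, -3.19069977e-02, -3.04480035e-05,
       -1.29913481e+00,  1.36653637e+00]), 'joint_vel': array([ 0.00013108,  0.00151805,  0.0006581 ,  0.00174788, -0.0008744 ,
       -0.05065415]), 'joint_efforts': array([ 3.73928575e-03, -3.24027228e+01,  1.95401430e+01,  4.34186295e+00,
       -3.25544443e-05,  3.03875506e-01]), 'position': array([561.53600915, -47.97704572, 298.52745806]), 'ee_rot': array([ 9.99999483e-01, -1.01446276e-03,  6.31655088e-05, -2.79923098e-05]), 'contact_force': array([-0.37385711,  0.11104987, -0.05249925]), 'wrist_torque': array([ 0.02777143, -0.05364131, -0.01103408]), 'gripper_width': 59.75011705837756}
[636.17188063 -47.1980821  440.49544352] [[-0.   -1.    0.  ]
 [-0.96  0.    0.29]
 [-0.29  0.   -0.96]] -0.06840364558807653 [[326.75160205   0.         277.29154781]
 [  0.         326.75160205 207.03298765]
 [  0.           0.           1.        ]]
[{'position': [0.4591, 0.3771], 'conf': 0.59}]
[{'position': [0.5404, 0.2674], 'conf': 0.8}]
```

View pics/w1.png

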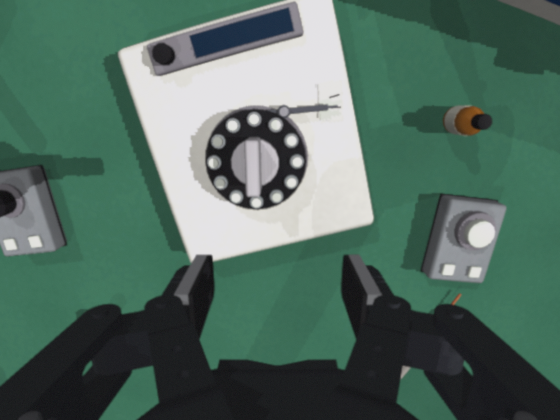

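The wrist view shows the bar at about (253,167), upright in the picture. The pawl tail is at (340,105) and the start key at (481,234).

Run:
```python
from h import *
im=cv2.imread("pics/w1.png")
cv2.imwrite("pics/w1z.png",cv2.resize(im[85:225,190:360],None,fx=4.2,fy=4.2,interpolation=2))
im=cv2.imread("pics/top1.png")
cv2.imwrite("pics/top1z.png",cv2.resize(im[150:270,220:440],None,fx=3.5,fy=3.5,interpolation=2))
```

```text
(no output)
```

View pics/w1z.png

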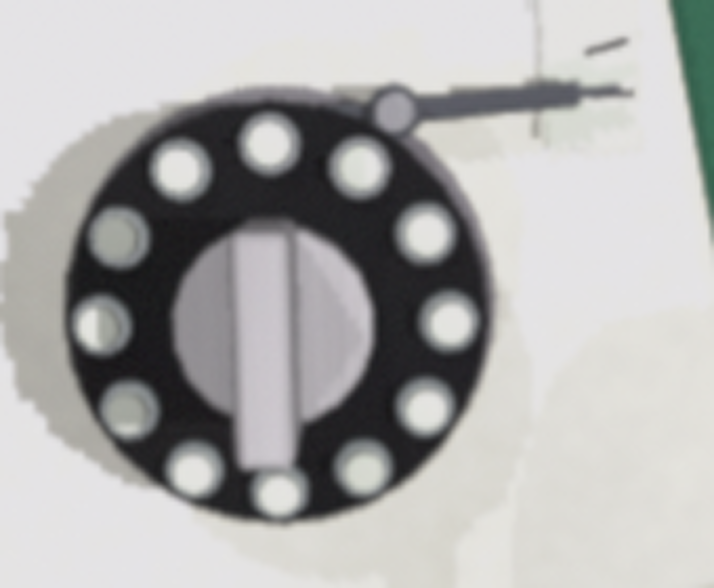

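View pics/top1z.png

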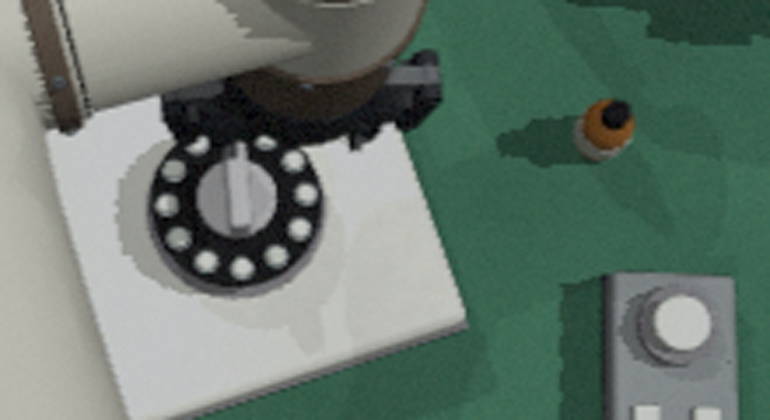

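Run:
```python
from h import *
m=eyes.camera_model("wrist")
f=lambda x,y,z:ray("wrist",190+x/4.2,85+y/4.2,z,m)
a=f(264,232,129);b=f(266,468,129);print(a,b,(a+b)/2,np.linalg.norm(a-b))
print("disc",f(280,312,80),"w",np.linalg.norm(f(66,312,80)-f(490,312,80)))
print("hub",f(274,322,89),np.linalg.norm(f(172,322,89)-f(376,322,89)))
print("tail",f(580,93,60),"mark",f(607,47,55), f(607,93,55))
print("key",ray("wrist",481,234,56,m))
t=eyes.camera_model("top")
g=lambda x,y,z:ray("top",220+x/3.5,150+y/3.5,z,t)
a=g(233,148,129);b=g(241,230,129);print("top",a,b,(a+b)/2)
print("key",g(682,323,56))
```

```text
[608.29054523 -24.24179279 129.        ] [553.61426387 -23.4981685  129.        ] [580.95240455 -23.86998064 129.        ] 54.68133794986559
disc [583.0746877  -24.39769876  80.        ] w 111.81114043473686
hub [581.82781357 -23.37455343  89.        ] 52.49546597615211
tail [ 638.82836571 -104.30038109   60.        ] mark [ 650.87632659 -111.89995292   55.        ] [ 638.89960048 -112.38651811   55.        ]
key [ 483.6512977 -311.470181    56.       ]
top [600.31083149 -22.9568357  129.        ] [546.85996666 -24.09904965 129.        ] [573.58539907 -23.52794268 129.        ]
key [ 478.41290584 -313.86727219   56.        ]
```

Request:
jog_arm([
  [[0.8, -1.2, 4], [0, 0, 0], 5],
  [[0.8, -1.2, 4], [0, 0, 0], 5],
  [[0, 0, 0], [0, 0, 0], 5],
])

```text
clock: 4.32
position: [575.9, -23.8, 215.2]
ee_rot: [1.0, -0.0, -0.004, 0.001]
contact_force: [-1.0, -0.0, 0.2]
gripper_width: 49.7
```

Run:
```python
from h import *
s=arm.read_state(); print(s["position"])
im=eyes.get_image("wrist"); cv2.imwrite("pics/w2.png",im[:,:,::-1])
cv2.imwrite("pics/w2z.png",cv2.resize(im[110:290,160:400,::-1],None,fx=3.3,fy=3.3,interpolation=2))
```

```text
[575.88890953 -23.7558705  215.21123755]
```

View pics/w2z.png

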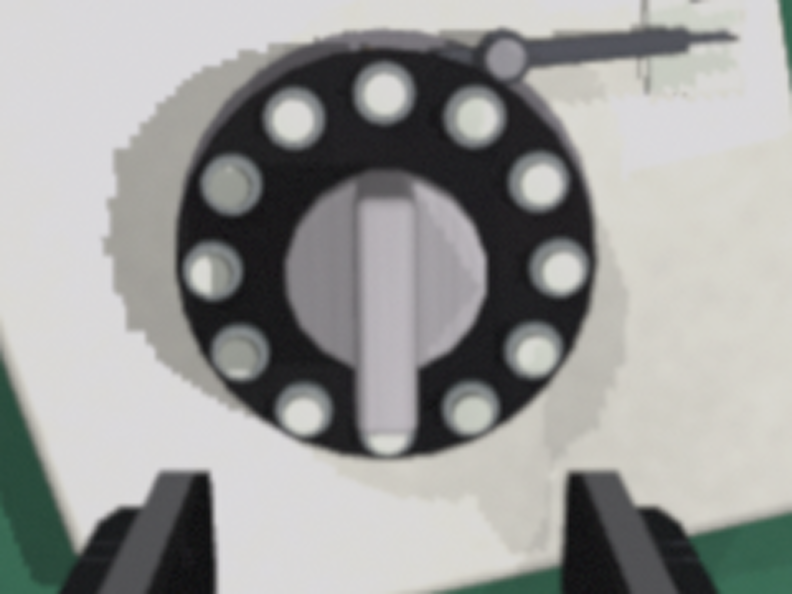

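The bar's top face runs from (387,200) to (387,432) in zoom pixels, midway between the fingers at 212 and 566. Its tilt is under 1°.

Run:
```python
from h import *
m=eyes.camera_model("wrist")
f=lambda x,y,z:ray("wrist",160+x/3.3,110+y/3.3,z,m)
a=f(387,200,129);b=f(387,432,129);print(a,b,(a+b)/2,np.linalg.norm(a-b))
print("hub",f(386,270,89), f(386,173,89),f(386,370,89)); print("disc",(f(386,50,80)+f(386,458,80))/2,f(386,50,80)-f(386,458,80))
# scene view
im=cv2.imread("pics/scene0.png")
```

```text
[609.57155488 -23.35519014 129.        ] [555.40063462 -23.35584136 129.        ] [582.48609475 -23.35551575 129.        ] 54.17092026672365
hub [583.83303381 -23.15967036  89.        ] [609.05618789 -23.16585187  89.        ] [556.41488596 -23.15262257  89.        ]
disc [582.91594386 -23.16488593  80.        ] [ 1.1206346e+02 -2.7975476e-02  0.0000000e+00]
```

View pics/scene0z.png

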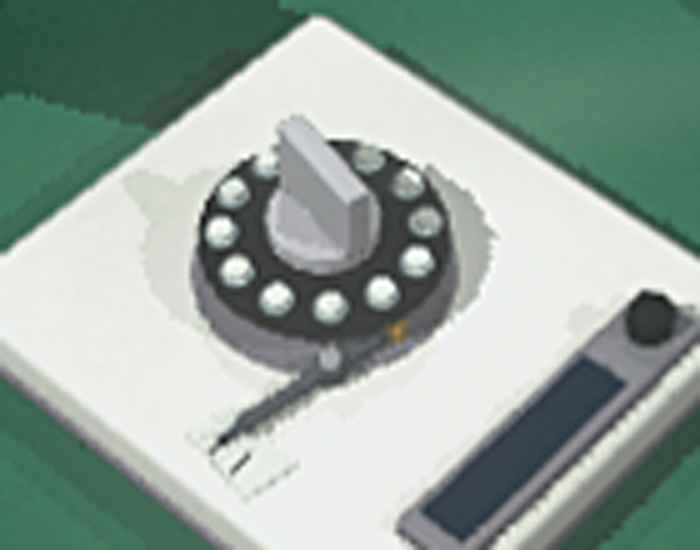

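Run:
```python
from h import *
print(ray("scene",220+326/5,190+157/5,129))
```

```text
[584.24185563 -23.6671019  129.        ]
```

Request:
jog_arm([
  [[0.5, 0, 3], [0, 0, 0], 5],
  [[0, 0, 4], [0, 0, 0], 5],
  [[0, 0, 3.5], [0, 0, 0], 5],
  [[0, 0, 1.4], [0, 0, 0], 5],
  [[0, 0, 0], [0, 0, 0], 5],
])

```text
clock: 5.0
position: [583.3, -24.2, 100.4]
ee_rot: [1.0, 0.0, 0.001, 0.0]
contact_force: [-0.4, 0.3, 1.3]
gripper_width: 50.0
```

Run:
```python
from h import *
s=arm.read_state(); print(s["position"],s["ee_rot"],s["contact_force"],s["wrist_torque"])
im=eyes.get_image("scene"); 
cv2.imwrite("pics/s2z.png",cv2.resize(im[150:300,200:380,::-1],None,fx=4,fy=4,interpolation=2))
```

```text
[583.34127984 -24.20303712 100.41944459] [9.99999813e-01 2.58609931e-05 5.92661407e-04 1.46116238e-04] [-0.38330948  0.33261017  1.31726639] [ 0.02448853 -0.00953995  0.03780544]
```

View pics/s2z.png

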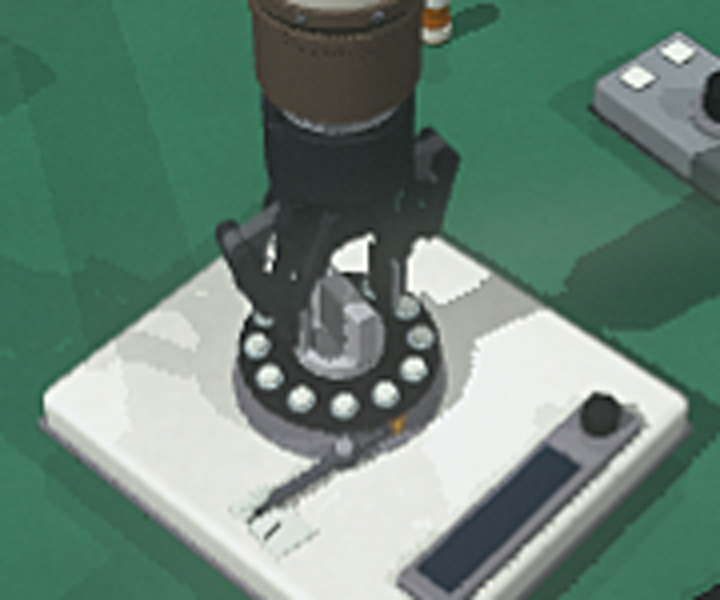

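The fingers straddle the bar, at about (345,320) in the zoom. Closing now.

Request:
jog_arm([
  [[-0.1, 0, 0.3], [0, 0, 0], 3],
  [[0, 0, 0], [0, 0, 0], 1],
  [[0, 0, 0], [0, 0, 0], 0.5],
  [[0, 0, 0], [0, 0, 0], 0.5],
  [[0, 0, 0], [0, 0, 0], 0.5],
  [[0, 0, 0], [0, 0, 0], 0.5],
])

```text
clock: 5.8
position: [582.0, -23.3, 97.6]
ee_rot: [1.0, 0.0, 0.001, -0.0]
contact_force: [-3.2, 3.7, 6.6]
gripper_width: 13.1
```

```bash
cat > st.py <<'E'
from h import *
s=arm.read_state()
q=s["ee_rot"]; from scipy.spatial.transform import Rotation as R
M=R.from_quat(q).as_matrix()
print(s["clock"],s["position"].round(1),"yaw",np.degrees(np.arctan2(M[1,0],M[0,0])).round(2),"F",s["contact_force"].round(1),"T",s["wrist_torque"].round(3),"w",s["gripper_width"].round(1),"Ftool",(M.T@s["contact_force"]).round(1))
E
python3 st.py
```

```text
Traceback (most recent call last):
  File "st.py", line 5, in <module>
    print(s["clock"],s["position"].round(1),"yaw",np.degrees(np.arctan2(M[1,0],M[0,0])).round(2),"F",s["contact_force"].round(1),"T",s["wrist_torque"].round(3),"w",s["gripper_width"].round(1),"Ftool",(M.T@s["contact_force"]).round(1))
                                                                                                                                                                    ^^^^^^^^^^^^^^^^^^^^^^^^
AttributeError: 'float' object has no attribute 'round'
```

```bash
sed -i 's/s\["gripper_width"\].round(1)/round(s["gripper_width"],1)/' st.py; python3 st.py
```

```text
5.8 [582.  -23.3  97.6] yaw 0.03 F [-3.2  3.7  6.6] T [ 1.19   0.711 -0.068] w 13.1 Ftool [-3.2 -3.7 -6.6]
```

Request:
jog_arm([
  [[0, 0, 0], [0, 0, 4], 0.5],
  [[0, 0, 0], [0, 0, 4], 0.5],
  [[0, 0, 0], [0, 0, 4], 0.5],
])

```text
clock: 6.18
position: [581.9, -23.8, 97.5]
ee_rot: [0.994, -0.105, 0.001, 0.0]
contact_force: [-1.6, 1.8, 7.0]
gripper_width: 13.3
```

```bash
python3 st.py
```

```text
6.175 [581.9 -23.8  97.5] yaw -12.05 F [-1.6  1.8  7. ] T [0.541 0.635 0.143] w 13.3 Ftool [-2.  -1.5 -7. ]
```

Request:
jog_arm([
  [[0, 0, 0], [0, 0, 3], 0.5],
  [[0, 0, 0], [0, 0, 3], 0.5],
])

```text
clock: 6.42
position: [581.9, -24.1, 97.5]
ee_rot: [0.988, -0.157, 0.001, 0.0]
contact_force: [-2.0, 1.3, 5.0]
gripper_width: 12.9
```

```bash
python3 st.py
```

```text
6.425 [581.9 -24.1  97.5] yaw -18.02 F [-2.   1.3  5. ] T [0.352 0.61  0.124] w 12.9 Ftool [-2.3 -0.6 -5. ]
```

Request:
jog_arm([
  [[0, 0, 0], [0, 0, 3], 0.5],
  [[0, 0, 0], [0, 0, 3], 0.5],
])

```text
clock: 6.68
position: [581.8, -24.3, 97.5]
ee_rot: [0.978, -0.208, 0.0, 0.0]
contact_force: [-2.2, 1.1, 6.2]
gripper_width: 13.4
```

```bash
python3 st.py
```

```text
6.675 [581.8 -24.3  97.5] yaw -24.03 F [-2.2  1.1  6.2] T [0.161 0.618 0.073] w 13.4 Ftool [-2.5 -0.1 -6.2]
```

Request:
jog_arm([
  [[0, 0, 0], [0, 0, 3], 0.5],
])

```text
clock: 6.8
position: [581.7, -24.4, 97.5]
ee_rot: [0.972, -0.234, 0.0, 0.0]
contact_force: [-3.1, 0.2, 6.1]
gripper_width: 13.2
```

```bash
python3 st.py
```

```text
6.8 [581.7 -24.4  97.5] yaw -27.03 F [-3.1  0.2  6.1] T [0.085 0.608 0.186] w 13.2 Ftool [-2.8  1.3 -6.1]
```

Request:
jog_arm([
  [[0, 0, 0], [0, 0, 3], 0.5],
])

```text
clock: 6.92
position: [581.7, -24.5, 97.5]
ee_rot: [0.966, -0.259, 0.0, 0.0]
contact_force: [-2.2, -0.3, 5.5]
gripper_width: 13.4
```

```bash
python3 st.py
```

```text
6.925 [581.7 -24.5  97.5] yaw -30.03 F [-2.2 -0.3  5.5] T [-0.064  0.612  0.132] w 13.4 Ftool [-1.8  1.4 -5.5]
```

Request:
jog_arm([
  [[0, 0, 0], [0, 0, 3], 0.5],
])

```text
clock: 7.05
position: [581.6, -24.6, 97.5]
ee_rot: [0.959, -0.284, 0.0, 0.001]
contact_force: [-2.4, -0.9, 6.5]
gripper_width: 13.2
```

```bash
python3 st.py
```

```text
7.05 [581.6 -24.6  97.5] yaw -33.03 F [-2.4 -0.9  6.5] T [-0.12   0.696  0.119] w 13.2 Ftool [-1.5  2.  -6.5]
```

Request:
jog_arm([
  [[0, 0, 0], [0, 0, 3], 0.5],
])

```text
clock: 7.18
position: [581.5, -24.8, 97.5]
ee_rot: [0.951, -0.309, 0.0, 0.001]
contact_force: [-2.4, -1.2, 7.1]
gripper_width: 13.1
```

```bash
python3 st.py
```

```text
7.175 [581.5 -24.8  97.5] yaw -36.03 F [-2.4 -1.2  7.1] T [-0.233  0.701  0.17 ] w 13.1 Ftool [-1.3  2.4 -7.1]
```

Request:
jog_arm([
  [[0, 0, 0], [0, 0, 3], 0.5],
])

```text
clock: 7.3
position: [581.4, -24.8, 97.5]
ee_rot: [0.943, -0.334, 0.0, 0.001]
contact_force: [-3.1, -1.6, 6.6]
gripper_width: 13.2
```

```bash
python3 st.py
python3 - <<'E'
from h import *
im=eyes.get_image("scene"); 
cv2.imwrite("pics/s3z.png",cv2.resize(im[150:300,200:380,::-1],None,fx=4,fy=4,interpolation=2))
E
```

```text
7.3 [581.4 -24.8  97.5] yaw -39.04 F [-3.1 -1.6  6.6] T [-0.313  0.698  0.125] w 13.2 Ftool [-1.4  3.2 -6.6]
```

View pics/s3z.png

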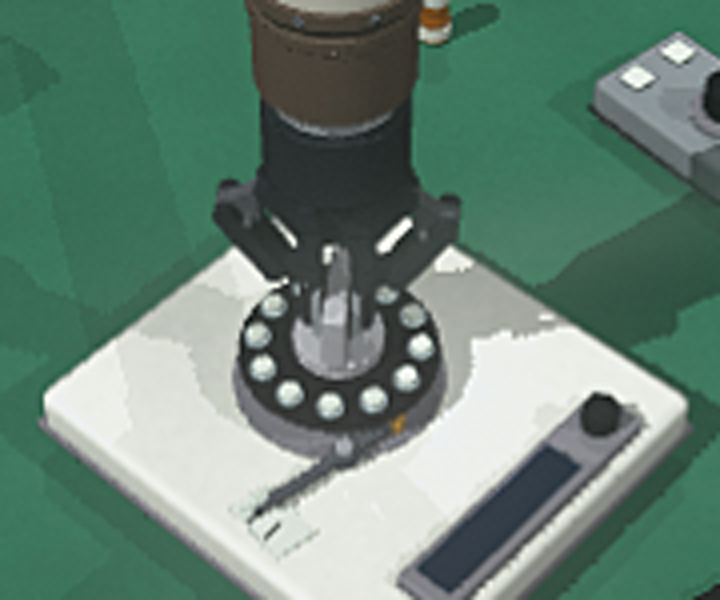

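The bar has turned and the pawl tail, at (258,517), still points at the first mark. Lateral forces are small, so I'll keep turning.

Request:
jog_arm([
  [[0, 0, 0], [0, 0, 3], 0.5],
])

```text
clock: 7.48
position: [581.3, -24.9, 97.5]
ee_rot: [0.934, -0.359, 0.0, 0.001]
contact_force: [-3.9, -1.4, 6.4]
gripper_width: 13.3
```

```bash
python3 st.py
```

```text
7.475 [581.3 -24.9  97.5] yaw -42.02 F [-3.9 -1.4  6.4] T [-0.342  0.774  0.111] w 13.3 Ftool [-1.9  3.7 -6.4]
```

Request:
jog_arm([
  [[0, 0, 0], [0, 0, 3], 0.5],
])

```text
clock: 7.6
position: [581.3, -25.0, 97.6]
ee_rot: [0.924, -0.383, 0.0, 0.001]
contact_force: [-2.6, -1.5, 6.3]
gripper_width: 13.3
```

```bash
python3 st.py
```

```text
7.6 [581.3 -25.   97.6] yaw -45.04 F [-2.6 -1.5  6.3] T [-0.484  0.776  0.113] w 13.3 Ftool [-0.8  3.  -6.3]
```

Request:
jog_arm([
  [[0, 0, 0], [0, 0, 3], 0.5],
])

```text
clock: 7.72
position: [581.2, -25.1, 97.5]
ee_rot: [0.913, -0.407, -0.0, 0.001]
contact_force: [-3.0, -1.7, 6.9]
gripper_width: 13.3
```

```bash
python3 st.py
```

```text
7.725 [581.2 -25.1  97.5] yaw -48.04 F [-3.  -1.7  6.9] T [-0.518  0.847  0.153] w 13.3 Ftool [-0.8  3.4 -6.9]
```

Request:
jog_arm([
  [[0, 0, 0], [0, 0, 3], 0.5],
])

```text
clock: 7.85
position: [581.1, -25.2, 97.5]
ee_rot: [0.902, -0.431, -0.0, 0.001]
contact_force: [-3.1, -2.6, 7.1]
gripper_width: 13.2
```

```bash
python3 st.py
```

```text
7.85 [581.1 -25.2  97.5] yaw -51.06 F [-3.1 -2.6  7.1] T [-0.689  0.856  0.043] w 13.2 Ftool [ 0.1  4.1 -7.1]
```

Request:
jog_arm([
  [[0, 0, 0], [0, 0, 2], 0.5],
])

```text
clock: 7.98
position: [581.0, -25.3, 97.6]
ee_rot: [0.895, -0.447, -0.0, 0.001]
contact_force: [-3.3, -2.8, 6.3]
gripper_width: 13.6
```

```bash
python3 st.py
```

```text
7.975 [581.  -25.3  97.6] yaw -53.06 F [-3.3 -2.8  6.3] T [-0.623  0.828 -0.089] w 13.6 Ftool [ 0.3  4.3 -6.3]
```

Request:
jog_arm([
  [[0, 0, 0], [0, 0, 2], 0.5],
])

```text
clock: 8.1
position: [580.9, -25.4, 97.5]
ee_rot: [0.887, -0.462, -0.0, 0.001]
contact_force: [-4.0, -2.8, 7.6]
gripper_width: 12.7
```

```bash
python3 st.py
python3 - <<'E'
from h import *
im=eyes.get_image("scene"); 
cv2.imwrite("pics/s4z.png",cv2.resize(im[150:300,200:380,::-1],None,fx=4,fy=4,interpolation=2))
E
```

```text
8.1 [580.9 -25.4  97.5] yaw -55.08 F [-4.  -2.8  7.6] T [-0.717  0.943 -0.167] w 12.7 Ftool [ 0.   4.9 -7.6]
```

View pics/s4z.png

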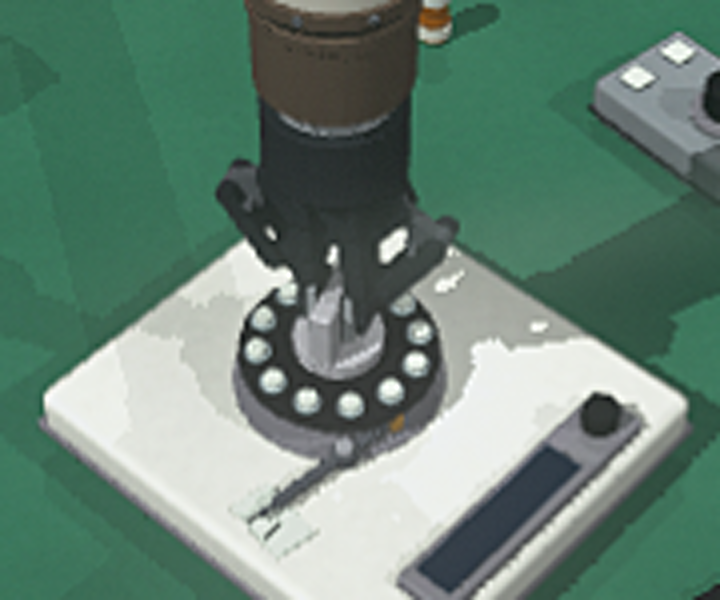

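Torque has dipped from +0.13 to −0.17 N m. The tail, at (265,515), is leaving the first mark, so the notch has been entered. I'll go on to its middle.

Request:
jog_arm([
  [[0, 0, 0], [0, 0, 3], 0.5],
])

```text
clock: 8.28
position: [580.8, -25.4, 97.5]
ee_rot: [0.874, -0.486, -0.0, 0.001]
contact_force: [-4.2, -3.7, 6.8]
gripper_width: 13.2
```

```bash
python3 st.py
```

```text
8.275 [580.8 -25.4  97.5] yaw -58.1 F [-4.2 -3.7  6.8] T [-0.74   1.015 -0.095] w 13.2 Ftool [ 0.9  5.5 -6.8]
```

Request:
jog_arm([
  [[0, 0, 0], [0, 0, 3], 0.5],
])

```text
clock: 8.4
position: [580.7, -25.5, 97.5]
ee_rot: [0.861, -0.508, -0.0, 0.001]
contact_force: [-3.8, -3.0, 6.8]
gripper_width: 13.2
```

```bash
python3 st.py
```

```text
8.4 [580.7 -25.5  97.5] yaw -61.11 F [-3.8 -3.   6.8] T [-0.804  1.057  0.014] w 13.2 Ftool [ 0.8  4.8 -6.8]
```

Request:
jog_arm([
  [[0, 0, 0], [0, 0, 2], 0.5],
])

```text
clock: 8.52
position: [580.6, -25.5, 97.5]
ee_rot: [0.852, -0.523, -0.0, 0.001]
contact_force: [-4.3, -4.0, 7.7]
gripper_width: 13.3
```

```bash
python3 st.py
python3 - <<'E'
from h import *
im=eyes.get_image("scene"); 
cv2.imwrite("pics/s5z.png",cv2.resize(im[150:300,200:380,::-1],None,fx=4,fy=4,interpolation=2))
E
```

```text
8.525 [580.6 -25.5  97.5] yaw -63.08 F [-4.3 -4.   7.7] T [-0.748  1.039 -0.07 ] w 13.3 Ftool [ 1.6  5.6 -7.6]
```

View pics/s5z.png

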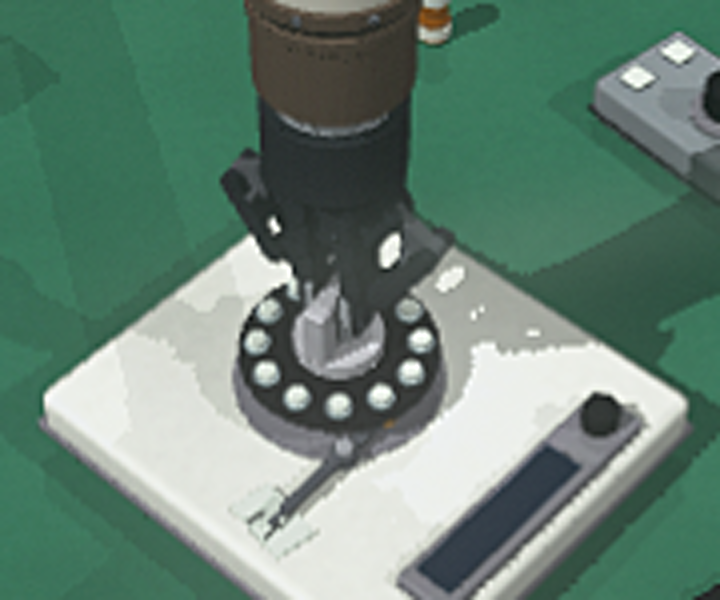

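The tail tip is now at (273,527), on the second mark. I'll go a little further to see the torque rise past the middle.

Request:
jog_arm([
  [[0, 0, 0], [0, 0, 2], 0.5],
  [[0, 0, 0], [0, 0, 0], 0.5],
])

```text
clock: 8.82
position: [580.5, -25.6, 97.6]
ee_rot: [0.843, -0.538, -0.0, 0.001]
contact_force: [-5.1, -3.1, 7.4]
gripper_width: 13.2
```

```bash
python3 st.py
```

```text
8.825 [580.5 -25.6  97.6] yaw -65.04 F [-5.1 -3.1  7.4] T [-0.849  1.068 -0.118] w 13.2 Ftool [ 0.7  6.  -7.3]
```

Request:
jog_arm([
  [[0, 0, 0], [0, 0, 2], 0.5],
  [[0, 0, 0], [0, 0, 0], 0.5],
])

```text
clock: 9.07
position: [580.4, -25.5, 97.5]
ee_rot: [0.834, -0.551, -0.0, 0.002]
contact_force: [-5.4, -2.6, 7.3]
gripper_width: 13.4
```

```bash
python3 st.py
python3 - <<'E'
from h import *
im=eyes.get_image("scene"); 
cv2.imwrite("pics/s6z.png",cv2.resize(im[220:300,230:320,::-1],None,fx=7,fy=7,interpolation=2))
E
```

```text
9.075 [580.4 -25.5  97.5] yaw -66.94 F [-5.4 -2.6  7.3] T [-0.717  1.152  0.213] w 13.4 Ftool [ 0.3  6.  -7.3]
```

View pics/s6z.png

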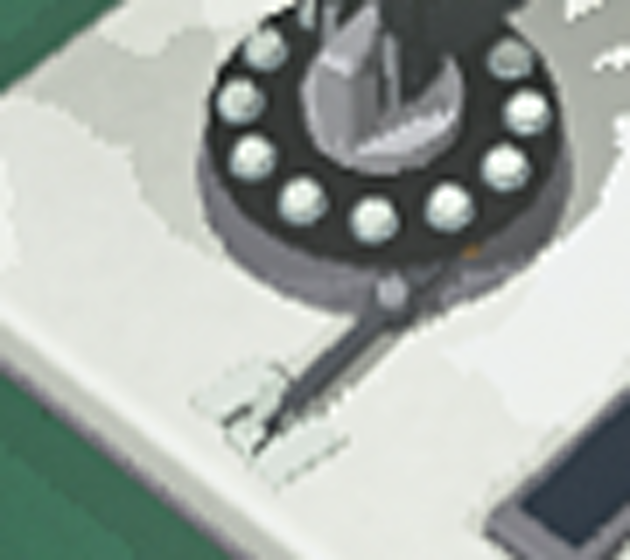

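The tail tip, at (265,440), is on the second mark. Torque has swung back to +0.21, just past the middle (about 65°). I'll back off 1.5°, let go and rise.

Request:
jog_arm([
  [[0, 0, 0], [0, 0, -1.5], 0.5],
  [[0, 0, 0], [0, 0, 0], 3],
  [[0, 0, 0], [0, 0, 0], 5],
  [[0, 0, 0], [0, 0, 0], 5],
  [[0, 0, -2], [0, 0, 0], 5],
  [[0, 0, -3], [0, 0, 0], 5],
  [[0, 0, -4], [0, 0, 0], 5],
  [[0, 0, -4], [0, 0, 0], 5],
])

```text
clock: 10.12
position: [581.5, -23.9, 227.4]
ee_rot: [0.841, -0.541, -0.0, 0.0]
contact_force: [1.6, -0.4, -0.5]
gripper_width: 50.0
```

```bash
python3 st.py
python3 - <<'E'
from h import *
im=eyes.get_image("scene"); 
cv2.imwrite("pics/s7z.png",cv2.resize(im[200:300,220:340,::-1],None,fx=6,fy=6,interpolation=2))
im=eyes.get_image("wrist"); cv2.imwrite("pics/w7.png",im[:,:,::-1])
m=eyes.camera_model("wrist"); print(repr(m)); print(nets.boxes_of("wrist","start"))
E
```

```text
10.125 [581.5 -23.9 227.4] yaw -65.49 F [ 1.6 -0.4 -0.5] T [ 0.012 -0.046 -0.005] w 50.0 Ftool [ 1.  -1.3  0.5]
{'K': array([[326.75160205,   0.        , 277.29154781],
       [  0.        , 326.75160205, 207.03298765],
       [  0.        ,   0.        ,   1.        ]]), 'k1': -0.06840364558807653, 'rvec': array([-0.65218742,  2.98814366,  0.43462176]), 'tvec': array([525.51663571, 218.34867823, 449.69844769])}
[]
```

View pics/s7z.png

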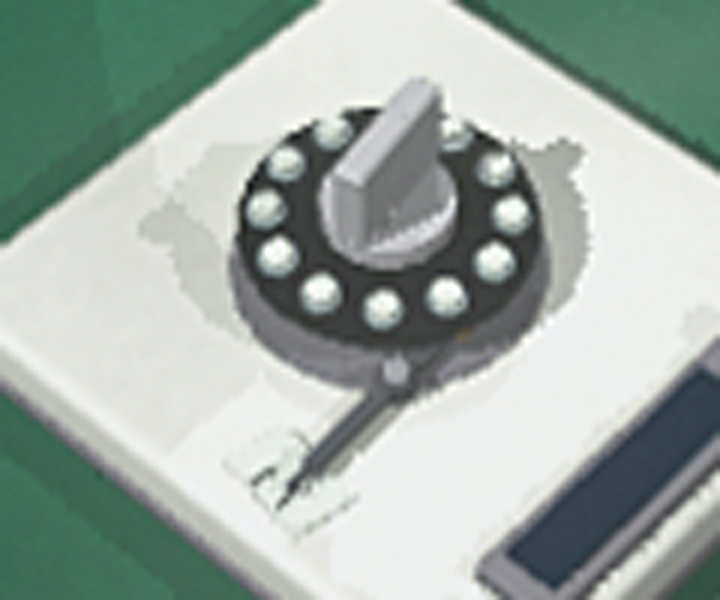

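View pics/w7.png

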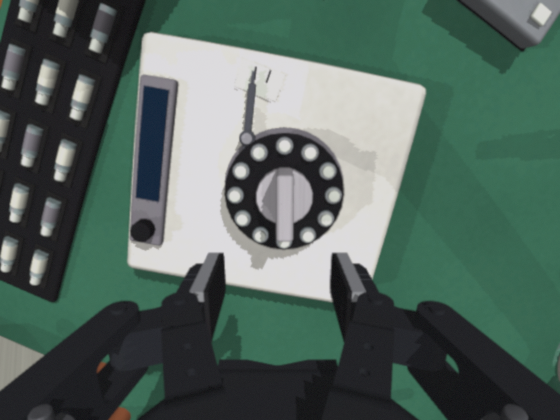

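Run:
```python
from h import *
im=cv2.imread("pics/w7.png")
cv2.imwrite("pics/w7z.png",cv2.resize(im[50:160,210:310],None,fx=5,fy=5,interpolation=2))
```

```text
(no output)
```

View pics/w7z.png

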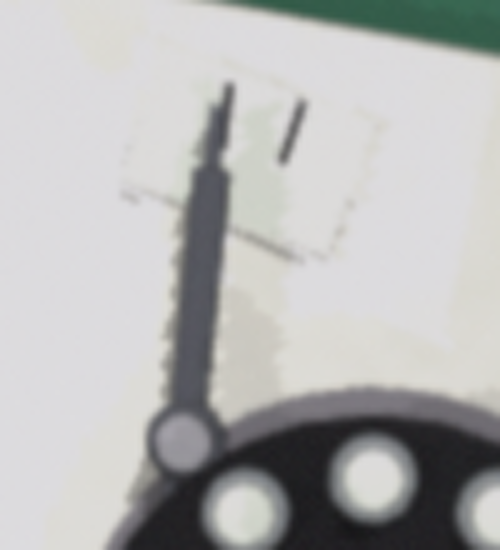

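The tail at (225,100) covers the second mark, and the first mark at (290,130) is now bare. The carousel is resting in the notch with the gripper away from it. Next is the start key.

Request:
jog_arm([
  [[3.7, 3.5, 0], [0, 0, 0], 0],
  [[3.7, 3.5, 0], [0, 0, 0], 0],
  [[3.7, 3.5, 0], [0, 0, 0], 0],
  [[3.7, 3.5, 0], [0, 0, 0], 0],
  [[3.7, 3.4, 0], [0, 0, 0], 0],
  [[3.7, 3.4, 0], [0, 0, 0], 0],
  [[0, 0, 0], [0, 0, 0], 0],
  [[0, 0, 0], [0, 0, 0], 0],
])

```text
clock: 11.28
position: [483.9, -312.0, 225.2]
ee_rot: [0.841, -0.541, -0.001, 0.0]
contact_force: [0.3, 0.1, -0.3]
gripper_width: -0.1
```

```bash
python3 st.py
python3 - <<'E'
from h import *
m=eyes.camera_model("wrist")
im=eyes.get_image("wrist"); cv2.imwrite("pics/w8.png",im[:,:,::-1])
r=nets.boxes_of("wrist","start_top"); print(r)
for d in r: print(ray("wrist",d["position"][0]*560,d["position"][1]*420,56,m))
import pickle; pickle.dump(m,open("m8.pkl","wb"))
E
```

```text
11.275 [ 483.9 -312.   225.2] yaw -65.53 F [ 0.3  0.1 -0.3] T [ 0.103 -0.055 -0.057] w -0.1 Ftool [ 0.  -0.3  0.3]
[{'position': [0.4993, 0.4379], 'conf': 0.84}]
[ 484.29661322 -315.0463101    56.        ]
```

View pics/w8.png

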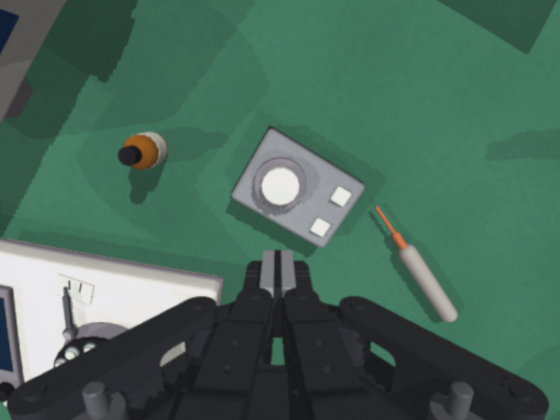

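The key is at (281,187), almost directly below the closed fingers; the sum gives about (484,−314). Descending.

Request:
jog_arm([
  [[0.2, 0, 4], [0, 0, 0], 0],
  [[0, 0, 4], [0, 0, 0], 0],
  [[0, 0, 4], [0, 0, 0], 0],
  [[0, 0, 2.5], [0, 0, 0], 0],
  [[0, 0, 0.5], [0, 0, 0], 0],
  [[0, 0, 0], [0, 0, 0], 0],
])

```text
clock: 12.12
position: [486.0, -313.6, 77.0]
ee_rot: [0.841, -0.54, 0.0, 0.0]
contact_force: [-0.3, 0.5, 0.5]
gripper_width: -0.3
```

```bash
python3 st.py
python3 - <<'E'
from h import *
im=eyes.get_image("scene"); 
cv2.imwrite("pics/s9z.png",cv2.resize(im[200:320,90:230,::-1],None,fx=5,fy=5,interpolation=2))
E
```

```text
12.125 [ 486.  -313.6   77. ] yaw -65.41 F [-0.3  0.5  0.5] T [-0.056 -0.04  -0.028] w -0.3 Ftool [-0.6  0.1 -0.5]
```

View pics/s9z.png

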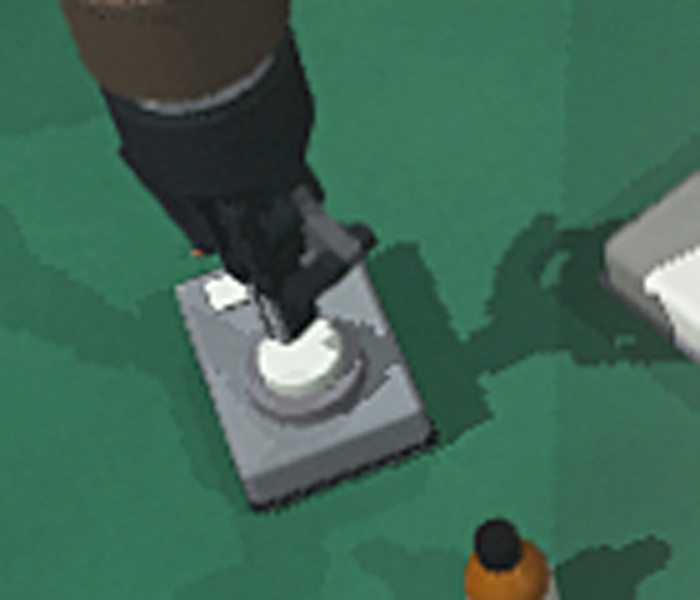

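The fingertips, at (290,340), are over the key cap, at (298,360).

Request:
jog_arm([
  [[0, 0, 1], [0, 0, 0], 0],
  [[0, 0, 0.8], [0, 0, 0], 0],
  [[0, 0, 0], [0, 0, 0], 0],
])

```text
clock: 12.55
position: [484.6, -313.9, 57.7]
ee_rot: [0.841, -0.541, -0.001, 0.0]
contact_force: [-0.2, 0.5, -0.2]
gripper_width: -0.3
```

Request:
jog_arm([
  [[0, 0, 0.4], [0, 0, 0], 0],
  [[0, 0, 0.2], [0, 0, 0], 0],
  [[0, 0, 0], [0, 0, 0], 0],
])

```text
clock: 12.92
position: [485.6, -314.3, 52.9]
ee_rot: [0.841, -0.541, 0.0, 0.0]
contact_force: [-0.3, -0.5, 3.2]
gripper_width: -0.0
```

Request:
jog_arm([
  [[0, 0, 0.2], [0, 0, 0], 0],
  [[0, 0, 0], [0, 0, 0], 0],
  [[0, 0, 0], [0, 0, 0], 0],
])

```text
clock: 13.3
position: [485.5, -314.3, 50.8]
ee_rot: [0.841, -0.541, 0.0, 0.0]
contact_force: [-0.8, -0.0, 4.8]
gripper_width: 0.0
```

Request:
jog_arm([
  [[0, 0, 0.2], [0, 0, 0], 0],
  [[0, 0, 0], [0, 0, 0], 0],
  [[0, 0, 0], [0, 0, 0], 0],
])

```text
clock: 13.68
position: [485.6, -314.3, 50.0]
ee_rot: [0.841, -0.541, 0.001, 0.0]
contact_force: [-2.3, 0.8, 12.4]
gripper_width: 0.1
```

Travel has stalled at z = 50.0 with 12 N, so the key is on its stop. I'll press slightly more to confirm, then retreat.

Request:
jog_arm([
  [[0, 0, 0.1], [0, 0, 0], 0],
  [[0, 0, 0], [0, 0, 0], 0],
  [[0, 0, 0], [0, 0, 0], 0],
])

```text
clock: 14.05
position: [485.6, -314.3, 49.9]
ee_rot: [0.841, -0.541, 0.001, 0.0]
contact_force: [-3.6, 3.3, 15.7]
gripper_width: -0.0
```

Request:
jog_arm([
  [[0, 0, -1], [0, 0, 0], 0],
  [[0, 0, -3], [0, 0, 0], 0],
  [[0, 0, -5], [0, 0, 0], 0],
  [[0, 0, -5], [0, 0, 0], 0],
  [[0, 0, 0], [0, 0, 0], 2],
  [[0, 0, 0], [0, 0, 0], 2],
  [[0, 0, 0], [0, 0, 0], 2],
])

```text
clock: 14.92
position: [484.3, -313.5, 185.5]
ee_rot: [0.841, -0.541, -0.002, 0.0]
contact_force: [1.1, 0.0, 0.2]
gripper_width: 19.8
```

```bash
python3 st.py
python3 - <<'E'
from h import *
im=eyes.get_image("scene"); 
cv2.imwrite("pics/s10.png",cv2.resize(im[190:310,110:380,::-1],None,fx=2.9,fy=2.9,interpolation=2))
cv2.imwrite("pics/s10z.png",cv2.resize(im[200:300,220:340,::-1],None,fx=6,fy=6,interpolation=2))
E
```

```text
14.925 [ 484.3 -313.5  185.5] yaw -65.51 F [1.1 0.  0.2] T [0.003 0.05  0.034] w 19.8 Ftool [ 0.4 -1.  -0.2]
```

View pics/s10.png

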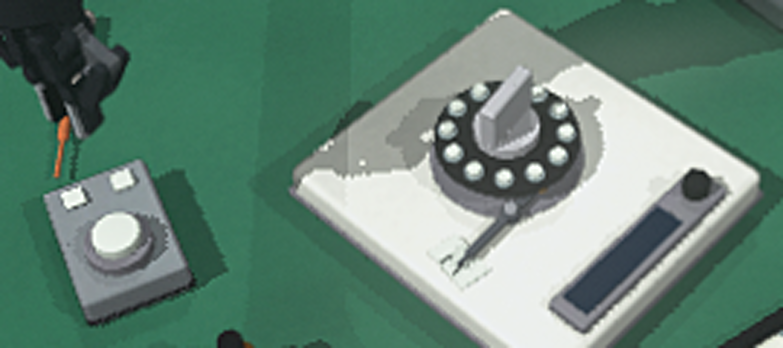

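View pics/s10z.png

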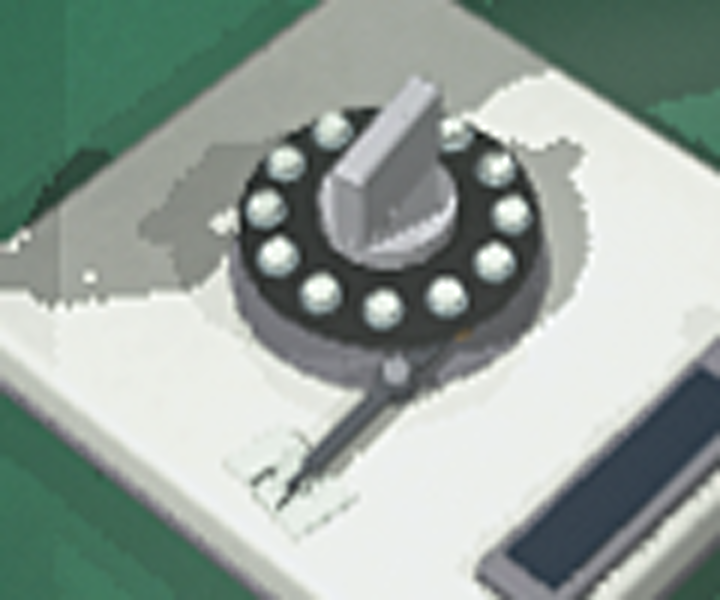

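The carousel and the pawl are unchanged, with the tail at (285,500) on the second mark. The key is back up at (118,235), and the gripper is clear of everything.

```bash
python3 -c "
from bench import arm
print(arm.job_done())"
```

```text
the job is handed in; nothing more can be done
None
```

The carousel is resting in its notch, the start key was then pressed all the way down, and I handed the job in at about 15 s of the 48 s allowed.

- **Carousel:** I gripped the bar and turned it clockwise. The felt torque dipped from +0.13 to about −0.17 N m from roughly 51° on, then swung back to +0.21 at 67°. I backed off 1.5° and let go at 65.5°. After release, the wrist and scene pictures both showed the pawl tail on the second (notch) mark. A later scene picture, after the key press, showed no change.
- **Start key:** I pressed it with the closed fingers. Travel stalled at z = 49.9–50.0 mm, which is 6 mm down, with 12 to 16 N on it against the 5 N needed. I then withdrew to z = 185 mm. The key sprang back up, and the final force readings were about zero.
- **Disagreement:** the top camera put the carousel about 8 to 10 mm nearer the base in x than the wrist and scene cameras did. I went with the wrist view. The force across the fingers stayed at or below about 6 N while turning, which supports that choice.

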